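Close the manifold's loose dust plug and point out the open port

ROBOT

A 6-joint arm with a two-finger parallel gripper is mounted at the origin on the work surface; the furniture and walls round the work are solid. World frame = base frame: x ahead of the robot, y to its left, z up, the work surface at z = 0. Lengths are in mm, angles in rad, forces in N, time in s.
With the tool pointing down it reaches from about 325 to 850 mm from the base axis. Payload 4.4 kg.
Tool frame: the origin (TCP) lies at the very end of the fingers, on their centre line; the grasp point (between the pads) lies 19 mm behind it; z points along the fingers, y is the direction in which the jaws open and shut (so a half turn about z gives the same grasp; the last joint's range is limited). The gripper opens to 94 mm and grips with 3 to 60 N. Pads are 16 mm wide; open, the fingers measure 119 mm over their backs; the gripper's body (75 mm by 177 mm) begins 78 mm behind the grasp point.
Start: joints at [1.129, 0.207, 1.542, -0, 1.393, -0.15], TCP at [165.424, 550.692, 205.447] pointing down, gripper open.
Joint ranges: [-2.73, 2.73], [-0.86, 2.22], [0.23, 2.46], [-1.11, 4.25], [0.08, 2.63], [-2.82, 2.82]. Speed limits (rad/s): [2.79, 2.79, 3.14, 3.14, 3.14, 3.14].

INTERFACE

Orientations are given as a unit quaternion [w, x, y, z].
In Python, from rig import * gives the robot as it stands.
- The arm moves only by the shell command python3 -m inch 'ROWS' [OPENING] [FORCE]. ROWS is JSON, a list of rows, each a list of 6 numbers: the shift along the tool's x, y, z in units of 50 cm (1.0 is 50 cm), then the turn, a rotation vector about the tool's x, y, z in units of 360 degrees (1.0 is 360 degrees). In form: [[x, y, z, wx, wy, wz], ...]. A call has 1 to 8 rows; each row is the pose to reach, as a shift and turn from the pose commanded when the call began, along the tool's axes at that moment, turning the shorter way round; what a row does not reach only later rows make up. A row lasts 1/10 s, in which the tool goes at most 50 mm and 8.59 degrees, less where a joint would pass 70% of its speed; a pose out of reach is approached as far as the arm can. A call with a number of a shift or a turn outside -1 to 1 is refused whole. A call with a gripper value outside its range is refused whole. OPENING is the gripper command: -1 is fully open, 1 is shut, values between are in proportion, set as the call begins (- or left out, the last holds). The fingers move at their own pace and stop on an object; FORCE is the grip in N (left out, the last holds). Time passes only in rows, so rows that repeat a pose let the fingers close. It gives the time, the measured TCP pose, the force and the opening at its end, in the units of the state.
- state(): the state, without advancing time (a new reading comes with each control period).
- get_image(name): name is "scene" or "top" or "wrist"; returns a dict with "color" (400x640x3 uint8, red, green, blue), "mtx" (3x3 intrinsics, pixels), "camera_from_world" (4x4, takes a point from world to camera coordinates). Camera axes: x right, y down, z forward; pixel columns grow to the right and rows downward; lengths in mm; the calibration is good to about 2 mm. A picture is of the moment at which its call begins. There is no depth.
- job_done(): hands the job in, once; it reports no verdict.
The state is a dict: "clock": time; "joint_positions": joint angles; "dq": joint speeds; "effort": joint torques, N m; "tcp_pos": TCP position; "eef_rot": TCP orientation; "ft_force": force on the tool from outside, world axes, zero at the start; "wrist_torque": the same for the moment, N m; "finger_gap": finger opening in mm.
Only numpy, scipy, OpenCV 4.12 (cv2) and the standard library are available. Lean on these libraries where they do the work, as an engineer would, in place of code of your own. Each camera call takes 0.05 s, during which the arm holds its last target.

TASK

This air manifold goes into store, so all the ports on its top must be closed against dirt. One dust plug is standing proud: press it fully home with a fingertip. Then point at the one port that has no plug, fingertips about two centimetres above it and not touching it, and keep pointing there, for a few seconds and still when you finish, so that I see which one to plug; do not pick anything up, and leave the things lying on the bench where they are.

Things in the scene. Friction and masses are not known exactly. Their poses are not given: they have to be found in the camera images.
- manifold: air manifold, fixed: aluminium bar 70 x 290 x 44 mm (its x, y, z) on wooden packers; origin on the bench under its middle, y along the bar, z up; top face 62 mm above the origin. Five ports in a row on top, at y = -100, -50, 0, 50, 100 mm, in changing order: four have black plastic dust plugs. Brass fittings stick out 14 mm at the front (-x) side and 30 mm at the +y end, below the top
- open_port: the one port without a plug: steel insert 32 mm across with an open threaded hole 20 mm wide; origin at the middle of its mouth, level with the bar's top face (the rim stands 1 mm above it), z up. The 7 mm holes at the bar's two ends are bolt holes, not ports
- port_2: a port whose plug is fully home (round black head 30 mm across, 7 mm thick); origin at the middle of its mouth, level with the bar's top face; the top of its plug is 8 mm higher
- port_3: as port_2
- port_4: as port_2
- loose_plug_top (a point): middle of the top of the plug that stands proud, 14 to 18 mm higher than the plugs that are home; it moves with the plug; home, it is 8 mm above the bar's top face
- loose_plug (a joint): how far the proud plug has been pressed in, m: it starts between 0 and 0.004 and is fully home against its stop at 0.018 (negative when pulled out); it slides straight down at about 6 N, stays where it is left, and has no spring
- pliers_1: bystander, loose: pliers with red grips, 60 x 187 x 14 mm, lying in front of the manifold; origin at the middle of its underside
- screwdriver_3: bystander, loose: screwdriver with blue handle, 28 x 172 x 28 mm, lying behind the manifold; origin at the middle of its underside
- jar_3: bystander, loose: screw-top jar, 51 mm across, 61 mm high, behind the manifold; origin at the middle of its underside
- tape_2: bystander, loose: roll of tape, 96 mm across, 25 mm high, lying past the manifold's +y end; origin at the middle of its underside
- tape_measure: bystander, loose: yellow tape measure, 66 x 74 x 36 mm, on the left; origin at the middle of its underside
- mug_1: bystander, loose: white mug, 82 mm across, 91 mm high, at the back right; origin at the middle of its underside

How it is judged (in metres and radians):
On the way, in this order (a step that is already met when the one before it is completed fails the run):
1. the proud plug is pressed fully home (value of joint loose_plug above 0.016 m), for 0.2 s.
2. then the fingertips point at the open port from just above it, for 1.5 s (horizontal distance between the grasp point and open_port below 0.015 m and z of the grasp point in the frame of open_port between 0.02 and 0.066 m), for 1.5 s.
At the end, for the whole second after the job is handed in: the plug that stood proud is home (within 2 mm of its stop) and the hand still points at the open port: the point between the finger pads is within 15 mm of the port's axis and 20 to 66 mm above its mouth (fingertips some 1 to 47 mm above), touching nothing (all of step 2 and value of joint loose_plug above 0.016 m).
It fails at once if the open port is touched (contact force between any of the arm, the fingers and open_port above 0.5 N).
It fails at once if the proud plug is pulled out (value of joint loose_plug below -0.002 m).
It fails at once if a bystander is shifted by more than 15 mm, or lifted (distance of any of pliers_1, screwdriver_3, jar_3, tape_2, tape_measure, mug_1 from where it was at the start of the episode above 0.015 m).
It also fails if it takes over 38 s, if anything falls off the work surface, if the arm or the gripper's body presses on something with over 40 N, if the wrist force passes 120 N, or if a joint passes its speed limit or range.

## Working session

There is one attempt and no reset: what is moved stays moved. The work goes in short steps, Python scripts to look and compute and a shell command to move; the robot and the scene stay as the last step left them, time stands still between calls to the robot, and variables do not carry over. Pictures are saved under pics/ and viewed, and the job is handed in when it is done.

```bash
mkdir -p pics; ls; cat > h.py <<'E'
from rig import *
import cv2, numpy as np
def snap(n,f):
    im=get_image(n); cv2.imwrite('pics/'+f+'.png',im['color'][:,:,::-1]); np.savez('pics/'+f+'.npz',m=im['mtx'],T=im['camera_from_world']); return im
def crop(f,x0,y0,x1,y1,k,o):
    a=cv2.imread('pics/'+f+'.png')[y0:y1,x0:x1]; cv2.imwrite('pics/'+o+'.png',cv2.resize(a,None,fx=k,fy=k,interpolation=cv2.INTER_CUBIC))
def onz(f,u,v,z):
    d=np.load('pics/'+f+'.npz'); T=d['T']; R=T[:3,:3]; c=-R.T@T[:3,3]
    r=R.T@np.linalg.inv(d['m'])@np.array([u,v,1.]); return c+r*(z-c[2])/r[2]
def proj(f,p):
    d=np.load('pics/'+f+'.npz'); q=d['m']@(d['T']@np.append(p,1))[:3]; return q[:2]/q[2]
E
python3 - <<'E'
from h import *
snap('top','t0');snap('scene','s0');snap('wrist','w0')
print(state())
E
```

```text
pics
{'clock': 0.15, 'joint_positions': array([ 1.12846658e+00,  2.07249422e-01,  1.54260794e+00,  4.12138963e-05,
        1.39351290e+00, -1.50495185e-01]), 'dq': array([ 0.00010628, -0.00247007, -0.00380572,  0.0015162 , -0.00011768,
        0.00050582]), 'effort': array([-2.78996968e-04, -3.71312428e+01, -2.81813264e+01,  6.97854557e-02,
        3.26869881e-02, -6.48689456e-05]), 'tcp_pos': array([165.15800257, 550.11953382, 204.55173668]), 'eef_rot': array([-2.79008473e-04,  1.45403580e-01,  9.89372027e-01, -8.44121616e-04]), 'ft_force': array([-0.76639657, -0.26886701, -0.46952115]), 'wrist_torque': array([0.00090131, 0.03851226, 0.01280711]), 'finger_gap': 93.9588926526956}
```

View pics/t0.png

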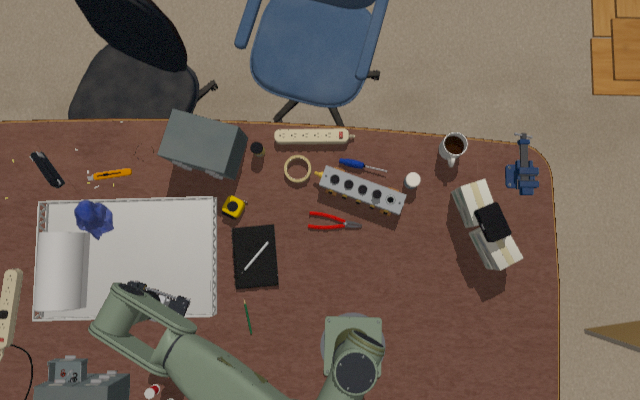

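View pics/s0.png

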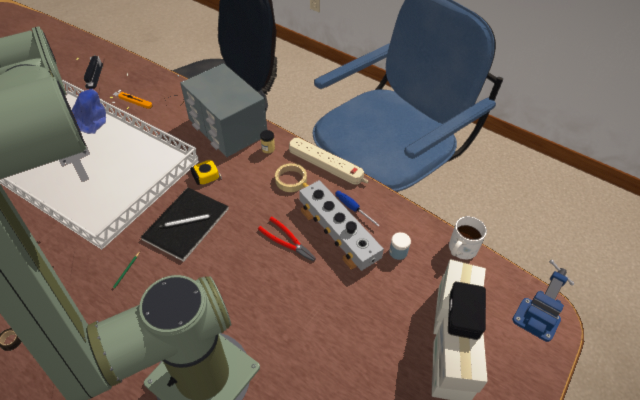

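View pics/w0.png

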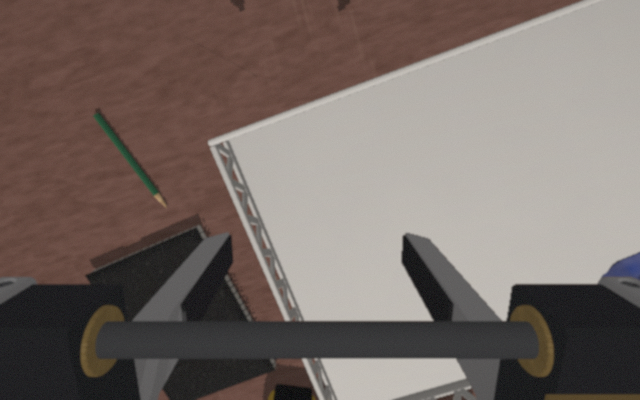

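```bash
python3 - <<'E'
from h import *
crop('t0',305,150,425,240,6,'t0c');crop('s0',285,170,405,275,6,'s0c')
E
```

```text
(no output)
```

View pics/t0c.png

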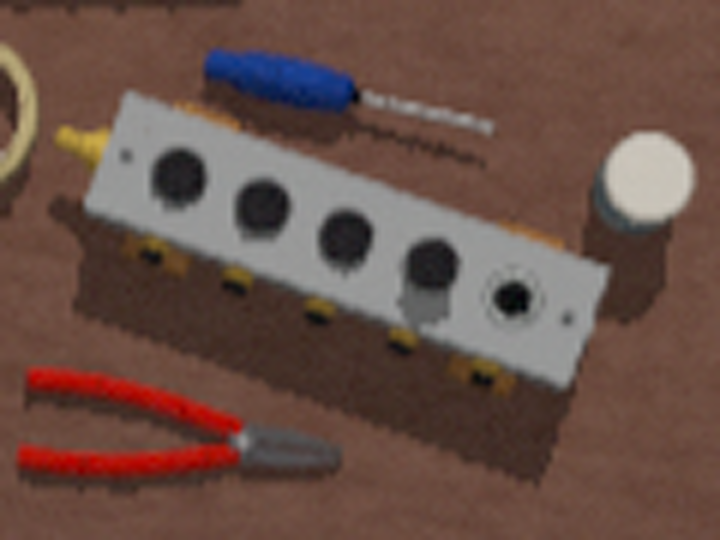

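View pics/s0c.png

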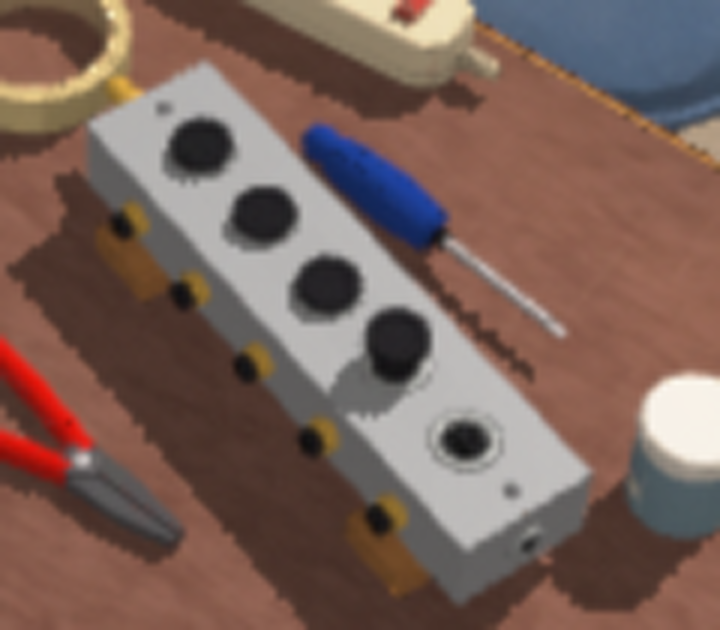

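The open port is the one nearest the jar: top crop (513,298), scene crop (465,440). The proud plug is the next one along: top crop (431,265), scene crop (398,335).

```bash
python3 - <<'E'
from h import *
T=lambda u,v,z:onz('t0',305+(u-.0)/6,150+v/6,z)
S=lambda u,v,z:onz('s0',285+u/6,170+v/6,z)
for n,a,b,z in [('open',(513,298),(465,440),62),('loose',(431,265),(398,332),86),('p3',(345,237),(327,283),70),('p4',(262,207),(264,212),70),('p5',(179,177),(201,145),70)]:
    print(n,T(*a,z).round(1),S(*b,z).round(1))
s=state();from scipy.spatial.transform import Rotation as R
q=s['eef_rot'];print(R.from_quat(q,scalar_first=True).as_matrix().round(3))
# other things
for n,a in [('jarT',(648,176))]: print(n,T(*a,61).round(1), S(685,410,61).round(1))
E
```

```text
open [ 490.4 -115.2   62. ] [ 489.6 -118.3   62. ]
loose [505.2 -67.4  86. ] [505.5 -71.   86. ]
p3 [521.7 -20.2  70. ] [520.  -24.3  70. ]
p4 [537.6  26.6  70. ] [536.8  22.   70. ]
p5 [553.6  73.5  70. ] [552.2  68.7  70. ]
[[-0.958  0.288 -0.001]
 [ 0.288  0.958 -0.002]
 [ 0.    -0.002 -1.   ]]
jarT [ 561.4 -190.5   61. ] [ 561.  -187.4   61. ]
```

```bash
python3 -m inch '[[-0.5,-0.49,0,0,0,0],[-0.5,-0.49,0,0,0,0],[-0.5,-0.49,0,0,0,0],[-0.5,-0.49,0,0,0,0],[-0.5,-0.49,0,0,0,0],[-0.5,-0.49,0,0,0,0],[-0.5,-0.49,0,0,0,0],[-0.5,-0.49,0,0,0,0]]' 1 20; python3 -m inch '[[-0.5,-0.49,0,0,0,0],[-0.5,-0.49,0,0,0,0],[-0.5,-0.49,0,0,0,0],[-0.5,-0.49,0,0,0,0],[-0.5,-0.49,0,0,0,0],[-0.5,-0.49,0,0,0,0],[-0.5,-0.49,0,0,0,0],[-0.5,-0.49,0,0,0,0]]'
python3 - <<'E'
from h import *
from scipy.spatial.transform import Rotation as R
s=state();print(s['tcp_pos'],s['clock'],s['ft_force'],s['finger_gap']);A=R.from_quat(s['eef_rot'],scalar_first=True).as_matrix();print(A.round(3))
print(A.T@(np.array([505.4,-69,110])-s['tcp_pos'])/500)
snap('wrist','w1');snap('scene','s1');snap('top','t1')
E
```

```text
clock: 0.95
tcp_pos: [337.0, 239.4, 205.4]
eef_rot: [0.001, 0.15, 0.989, -0.001]
ft_force: [0.1, 0.9, -0.1]
finger_gap: 33.3
clock: 1.75
tcp_pos: [505.6, -66.6, 205.1]
eef_rot: [0.001, 0.148, 0.989, -0.001]
ft_force: [0.2, 0.1, 0.0]
finger_gap: 0.5
[505.64237933 -66.5791339  205.12073583] 1.75 [0.16979905 0.13399194 0.03374287] 0.4866923236834451
[[-0.956  0.293  0.001]
 [ 0.293  0.956 -0.002]
 [-0.001 -0.001 -1.   ]]
[-0.00069949 -0.00452208  0.19024867]
```

View pics/w1.png

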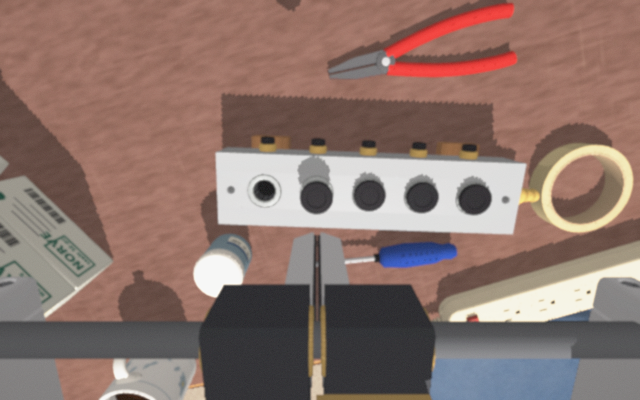

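View pics/s1.png

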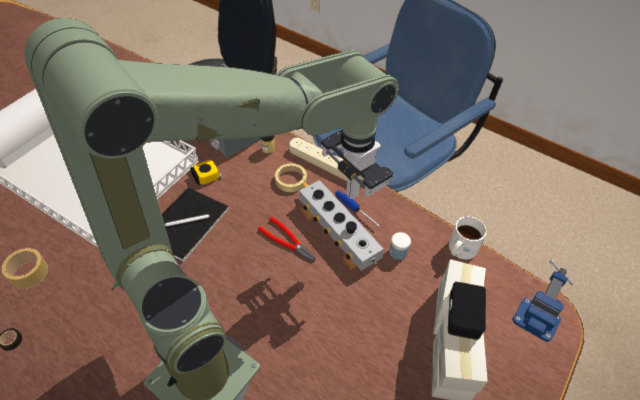

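In the wrist view the open port is at (264,191) and the proud plug at (316,197). The plugs that are home are at (369,195), (421,197) and (474,199).

```bash
python3 - <<'E'
from h import *
for n,u,v,z in [('open',264,191,62),('loose',316,197,86),('p3',369.5,195,70),('p4',421,197,70),('p5',474,199,70)]: print(n,onz('w1',u,v,z).round(1))
E
```

```text
open [ 492.  -115.1   62. ]
loose [506.5 -67.5  86. ]
p3 [523.2 -20.4  70. ]
p4 [539.2  25.1  70. ]
p5 [555.6  72.   70. ]
```

```bash
python3 -m inch '[[-0.0016,-0.0024,0.08,0,0,0],[-0.0016,-0.0024,0.16,0,0,0],[-0.0016,-0.0024,0.2,0,0,0],[-0.0016,-0.0024,0.216,0,0,0],[-0.0016,-0.0024,0.216,0,0,0]]'
python3 - <<'E'
from h import *
s=state();print(s['tcp_pos'],s['clock'],s['ft_force'],s['finger_gap'])
snap('wrist','w2');snap('scene','s2');crop('s2',285,130,425,270,5,'s2c')
E
```

```text
clock: 2.4
tcp_pos: [502.5, -62.0, 96.6]
eef_rot: [-0.001, 0.144, 0.99, 0.0]
ft_force: [0.7, -0.7, 0.1]
finger_gap: 0.7
[502.53747833 -62.03062185  96.6173412 ] 2.4 [ 0.72063931 -0.72039572  0.13980453] 0.6609693876375661
```

View pics/w2.png

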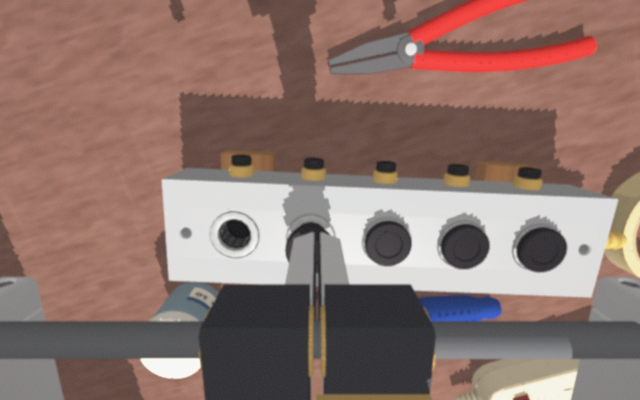

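View pics/s2c.png

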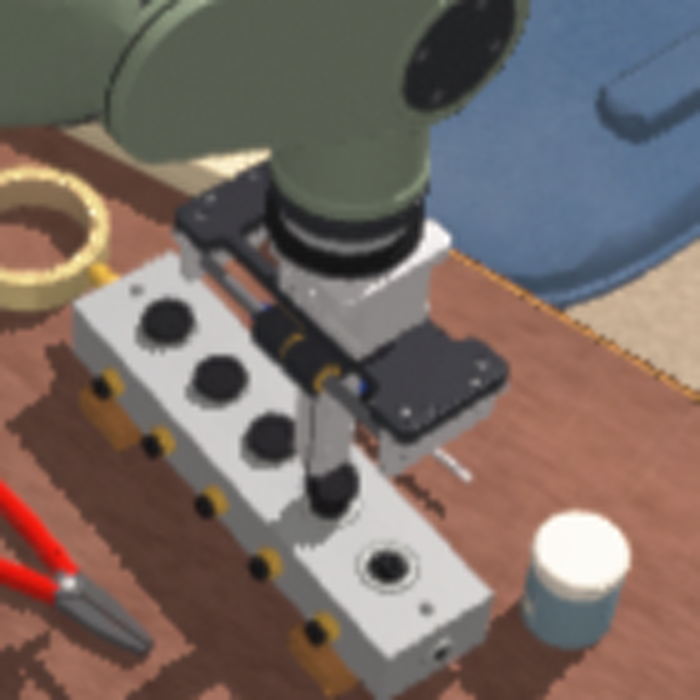

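```bash
python3 -m inch '[[-0.01,-0.0096,0,0,0,0],[-0.01,-0.0096,0,0,0,0],[-0.01,-0.0096,0,0,0,0],[-0.01,-0.0096,0.008,0,0,0],[-0.01,-0.0096,0.008,0,0,0]]'
python3 - <<'E'
from h import *
s=state();print(s['tcp_pos'],s['clock'],s['ft_force'],s['finger_gap'])
snap('wrist','w3');print(proj('w3',s['tcp_pos']), proj('w3',[506,-68,86]));crop('w3',240,180,400,300,5,'w3c')
E
```

```text
clock: 3.0
tcp_pos: [506.7, -69.8, 92.9]
eef_rot: [-0.001, 0.145, 0.989, 0.0]
ft_force: [0.3, -0.5, 0.0]
finger_gap: 0.9
[506.66687355 -69.77936131  92.94976437] 3.0 [ 0.31053276 -0.46234467  0.01564162] 0.9298430532629939
[316.19479784 248.17891845] [318.85730856 241.61521072]
```

View pics/w3c.png

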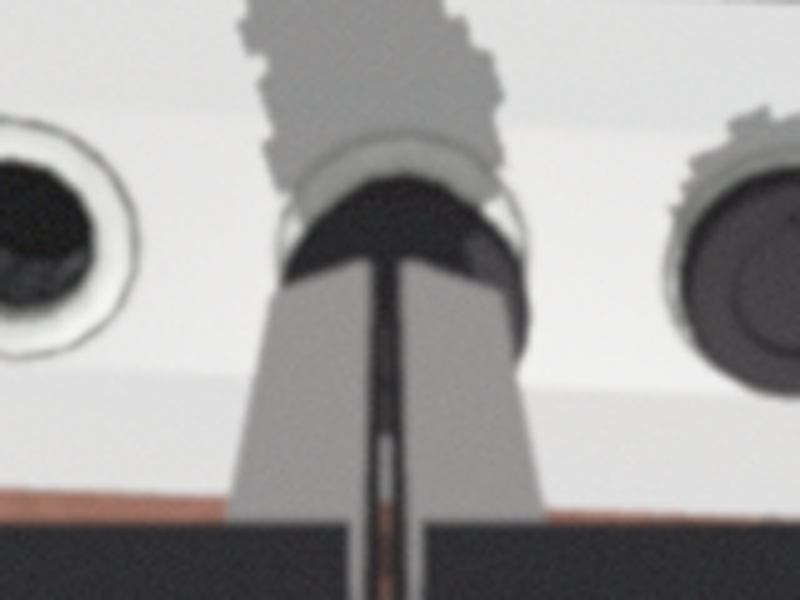

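```bash
python3 -m inch '[[0,0.004,0.004,0,0,0],[0,0.004,0.010,0,0,0],[0,0.004,0.017,0,0,0],[0,0.004,0.024,0,0,0],[0,0.004,0.031,0,0,0],[0,0.004,0.038,0,0,0],[0,0.004,0.042,0,0,0],[0,0.004,0.042,0,0,0]]'
python3 - <<'E'
from h import *
s=state();print(s['tcp_pos'],s['clock'],s['ft_force'],s['finger_gap'])
E
```

```text
clock: 3.85
tcp_pos: [507.8, -67.8, 72.7]
eef_rot: [-0.0, 0.145, 0.989, 0.0]
ft_force: [-1.5, 1.0, 3.5]
finger_gap: 0.6
[507.82533393 -67.8202914   72.6815861 ] 3.85 [-1.45530666  1.03946895  3.49249307] 0.5986299697790721
```

```bash
python3 -m inch '[[0,0,0.002,0,0,0],[0,0,0.004,0,0,0],[0,0,0.006,0,0,0],[0,0,0.006,0,0,0],[0,0,0.006,0,0,0]]'
```

```text
clock: 4.35
tcp_pos: [507.9, -67.9, 70.2]
eef_rot: [-0.0, 0.145, 0.989, 0.0]
ft_force: [-3.4, 1.9, 6.3]
finger_gap: 0.5
```

```bash
python3 -m inch '[[0,0,0.002,0,0,0],[0,0,0.004,0,0,0],[0,0,0.004,0,0,0],[0,0,0.004,0,0,0]]'
```

```text
clock: 4.75
tcp_pos: [507.9, -67.9, 70.1]
eef_rot: [-0.0, 0.145, 0.989, -0.0]
ft_force: [-7.1, 2.8, 18.9]
finger_gap: 0.3
```

The plug is against its stop: z stays at 70.1 while the force rises to 19 N. I'll retract straight up and look.

```bash
python3 -m inch '[[0,0,0,0,0,0],[0,0,-0.004,0,0,0],[0,0,-0.03,0,0,0],[0,0,-0.07,0,0,0],[0,0,-0.08,0,0,0],[0,0,-0.08,0,0,0],[0,0,-0.08,0,0,0],[0,0,-0.08,0,0,0]]'
python3 - <<'E'
from h import *
from scipy.spatial.transform import Rotation as R
s=state();print(s['tcp_pos'],s['clock'],s['ft_force'],s['finger_gap']);A=R.from_quat(s['eef_rot'],scalar_first=True).as_matrix()
print(A.T@(np.array([491,-116,84])-s['tcp_pos'])/500)
snap('wrist','w4');snap('scene','s4');crop('s4',285,170,405,270,6,'s4c')
E
```

```text
clock: 5.55
tcp_pos: [506.9, -67.7, 106.4]
eef_rot: [-0.001, 0.145, 0.989, 0.0]
ft_force: [-0.0, 0.3, -0.6]
finger_gap: 0.0
[506.93953285 -67.72830228 106.44018493] 5.55 [-0.04283623  0.29516905 -0.61750373] 0.024304754067151768
[ 0.0026643  -0.10163393  0.04488424]
```

View pics/w4.png

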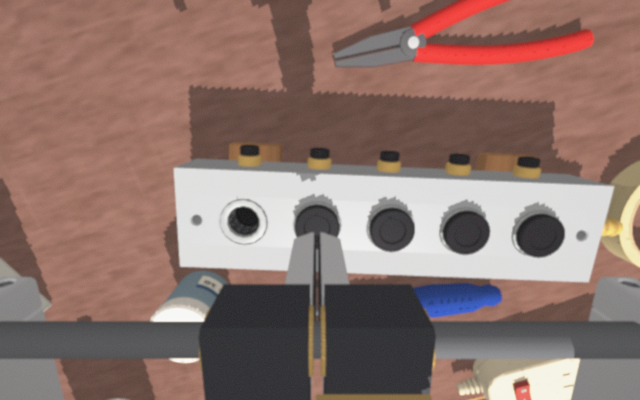

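View pics/s4c.png

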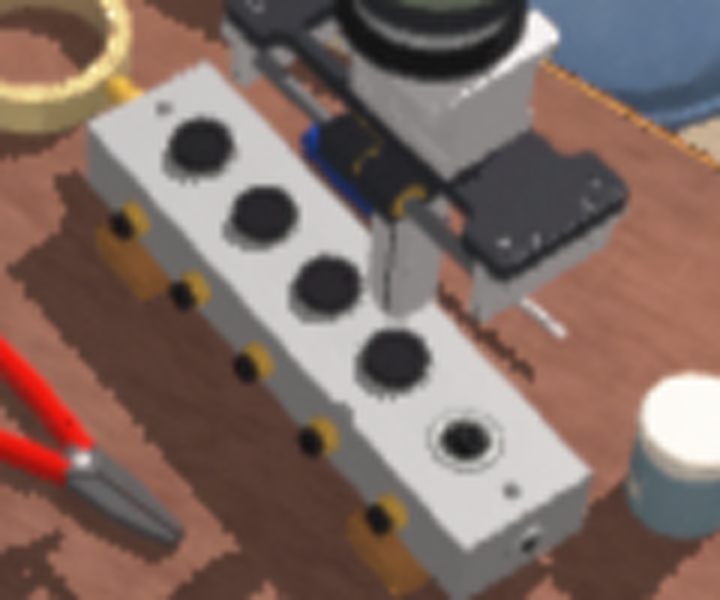

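The pressed plug now matches the others. Next I move over the open port.

```bash
python3 -c "
from h import *
print(onz('w4',244,221,62))"
python3 -m inch '[[0.002,-0.05,0,0,0,0],[0.002,-0.1,0,0,0,0],[0.002,-0.1,0,0,0,0],[0.002,-0.1,0.01,0,0,0],[0.002,-0.1,0.025,0,0,0],[0.002,-0.1,0.04,0,0,0],[0.002,-0.1,0.042,0,0,0],[0.002,-0.1,0.042,0,0,0]]'
python3 - <<'E'
from h import *
s=state();print(s['tcp_pos'],s['clock'],s['ft_force'],s['finger_gap'])
snap('wrist','w5');snap('scene','s5');crop('s5',285,150,425,280,5,'s5c')
E
```

```text
[ 491.47093163 -114.30062103   62.        ]
clock: 6.45
tcp_pos: [492.0, -114.8, 85.7]
eef_rot: [-0.001, 0.145, 0.989, 0.0]
ft_force: [-0.9, 0.9, 0.7]
finger_gap: 0.4
[ 491.9603095  -114.83681813   85.6679348 ] 6.45 [-0.9127206   0.88879988  0.74380345] 0.40557579520536197
```

View pics/w5.png

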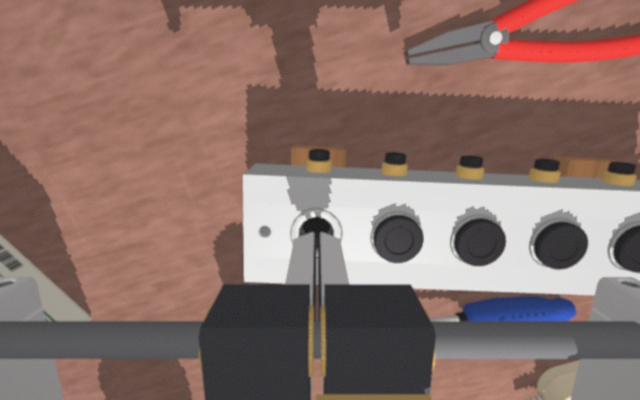

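View pics/s5c.png

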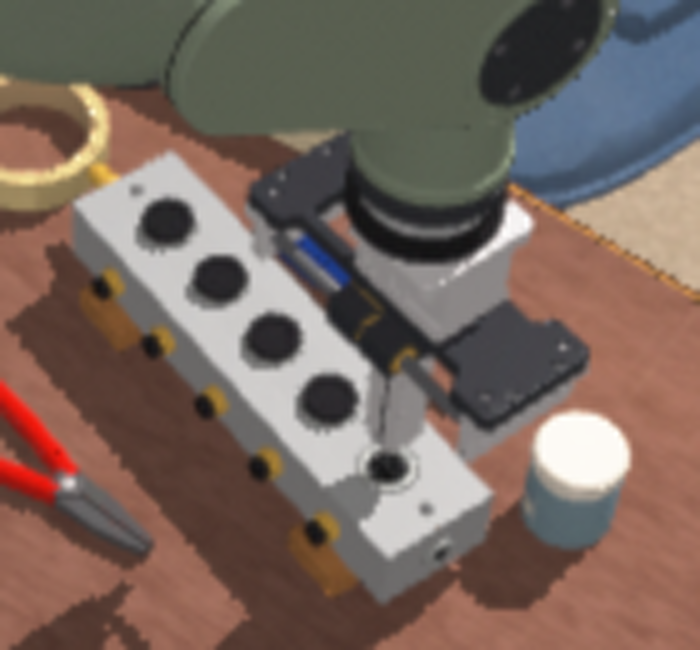

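The fingertip sits over the open port (wrist view about (316,232)), roughly 22 mm above the rim. I'll hold there for a few seconds.

```bash
for i in 1 2 3 4; do python3 -m inch '[[0,0,0,0,0,0],[0,0,0,0,0,0],[0,0,0,0,0,0],[0,0,0,0,0,0],[0,0,0,0,0,0],[0,0,0,0,0,0],[0,0,0,0,0,0],[0,0,0,0,0,0]]'|head -2; done
python3 - <<'E'
from h import *
snap('scene','s6');snap('top','t6')
crop('s6',285,150,425,280,5,'s6c')
s=state();print(s['tcp_pos'],s['ft_force'],abs(s['dq']).max())
E
```

```text
clock: 7.35
tcp_pos: [492.4, -115.5, 86.4]
clock: 8.15
tcp_pos: [492.4, -115.5, 86.4]
clock: 8.95
tcp_pos: [492.4, -115.5, 86.4]
clock: 9.75
tcp_pos: [492.4, -115.5, 86.5]
[ 492.4099718  -115.5277528    86.47611722] [ 0.03835715 -0.64015824 -0.51982294] 0.0013323221000931169
```

View pics/s6.png

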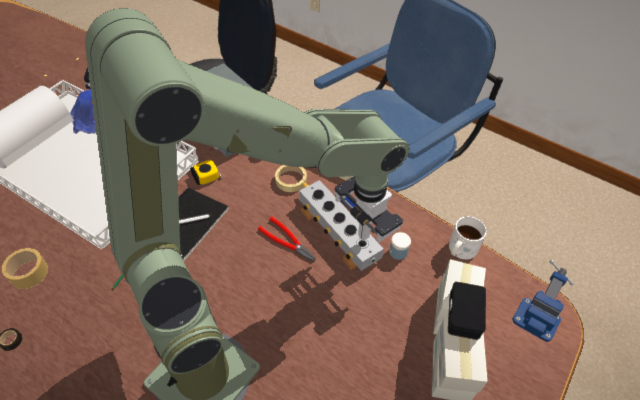

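The arm is still, and the bystanders in view are where they were: pliers, tape, jar, mug and tape measure.

```bash
python3 -c "
from rig import *
print(job_done())"
```

```text
the job is handed in; nothing more can be done
None
```

The proud plug is pressed home, and the arm is pointing at the port that needs a plug: the last one at the jar end of the bar. I handed the job in with the arm still there.

- **Plug:** it is the one next to the open port. I pressed it with the closed fingertips until it stopped at z ≈ 70 mm, where the force rose to about 19 N with no more travel. In the pictures afterwards it sits level with the other three.
- **Pointing:** before handing in, the fingertips were about 24 mm above the port's mouth and about 1–2 mm off its axis. They held there for more than 3 s. The arm was still, and force readings were under 1 N, which is noise level.
- **Surroundings:** in the last scene picture, the pliers, tape roll, jar, mug and tape measure looked unmoved. The screwdriver was mostly hidden behind the gripper in that view, so I could not fully check it.
- **Disagreement:** the cameras differed by up to about 4 mm along the bar on where the ports are. I used values in between, well inside the 15 mm tolerance.

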